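# Hold the bowl template in the jigger holder for clamping

## Task

Set up the jigger holder for bowls: take the bowl template, the tallest of the three profile templates in the wooden rack, slide its shank edgewise into the slot of the steel holder and push it in against the sprung back-stop. Finish while still holding it there, down on the slot floor and square in the slot, with a steady push of about 10 N on the stop, because a colleague will now tighten the wing screws; never ram the stop. Leave the other templates in the rack and the things around the work where they are.

Things in the scene. Friction and masses are not known exactly. Their poses are not given: they have to be found in the camera images.
- bowl_template: tallest of three bare aluminium templates, 8 mm thick (y), 150 long (x), 0.15 kg. Origin mid-length, mid-thickness, at its bottom edge; z up, +x to the shank's end. Shank: x -15 to 75, z 0 to 48 mm. Tail: x -75 to -15, top edge z = 82 mm; its lower edge is a concave curve from z = 50 at the end to 0 at x = -15. Stands upright in a rack slot, bottom edge 10 mm above the work surface
- bowl_grip (a point): good grip point on the bowl template's tail, across its thickness, from above: template x = -35, y = 0, z = 68 mm, 14 mm below the top edge; 45 mm free on each side in the rack. The centre of mass is 40 mm nearer the nose. Draw it straight up 30 mm or more to clear the rack
- bowl_nose (a point): centre of the bowl template's nose, the end face of the shank (x = +75, z = 24 mm of the template)
- cup_template: another template of the same plate and the same shank, its tail 65 mm tall; stays in the rack. Origin and axes as for the bowl template
- saucer_template: another template of the same plate and the same shank, its tail only 48 mm tall (level with the shank); stays in the rack. Origin and axes as for the bowl template
- rack: light wooden slotted block, fixed, 90 (x) x 145 (y) x 34 mm; origin in the middle of its underside. Three open slots along x, at y = -55, 0 and +55 mm, 10.5 mm wide, floor at z = 10 mm; a template stands in each, in any order, noses to +x, its origin 28 mm behind (-x of) the rack's middle
- holder: jigger template holder, fixed: grey base x -80 to 100, y +-48, z 0 to 10 mm, two steel cheeks under a steel bridge, back block. Origin on the slot's middle line, at the underside; +x = the way a template slides in. Slot: y +-5.5, x -23 to 35, floor (the base) z = 10, roof z = 64 mm, closed at the sides, open at both ends. Top of all 81 mm. Two brass wing screws reach y = +52 mm
- slot_mouth (a point): middle of the slot's mouth at floor level (holder x = -33, y = 0, z = 10 mm). Lips at both sides widen the mouth from 11 mm at x = -23 to about 20 mm here. In front of it the base runs on level to x = -80 mm
- back_stop (a joint): travel of the sprung back-stop along the holder's +x, in m: 0 at rest, 0.014 bottomed. A brass disc of 24 mm diameter on a spring in the gap between cheeks and back block. Spring: 4 N at rest plus 0.8 N per mm: 10 N at 0.0075, 15 N just before it bottoms
- stop_face (a point): centre of the back-stop's face, which the nose meets; at rest at holder x = 43, z = 34 mm; moves with the stop
- jar_peat: white-lidded glaze jar, 52 mm wide, 69 mm tall, a bystander; origin under its centre
- stoneware_bowl: dark stoneware bowl, 90 mm wide, 68 mm tall, a bystander; origin under its centre
- jar_fern: larger white-lidded glaze jar, 60 mm wide, 84 mm tall, a bystander; origin under its centre
- jar_plum: white-lidded glaze jar, 52 mm wide, 69 mm tall, on the table left of the pale board, a bystander; origin under its centre
- scissors: blue-handled scissors lying flat, 199 mm long, on the table left of the pale board, a bystander; origin under their centre

How it is judged (in metres and radians):
On the way, in this order (a step that is already met when the one before it is completed fails the run):
1. the bowl template is lifted clear of the rack (height (world z) of bowl_template above 0.036 m), for 0.1 s.
2. its shank is in the slot, nose first, at least 20 mm past the start of the parallel slot (x of bowl_nose in the frame of holder between -0.003 and 0.06 m and y of bowl_nose in the frame of holder between -0.004 and 0.004 m and z of bowl_template in the frame of holder below 0.02 m and angle between the x axis of bowl_template and the x axis of holder, either way round below 0.12 rad), for 0.05 s.
At the end, for the whole second after the job is handed in: For the last second the fingers hold the bowl template still and press its nose on the back-stop with 7 to 14 N (stop pushed in, not bottomed), within 4 mm of the slot floor, 3.5 degrees of the slot's line and 4.5 degrees of upright; the other two templates are in the rack (contact force between bowl_template and back_stop between 7 and 14 N and value of joint back_stop between 0.003 and 0.0135 m and distance between bowl_nose and stop_face below 0.016 m and y of bowl_nose in the frame of holder between -0.004 and 0.004 m and z of bowl_template in the frame of holder between 0.007 and 0.014 m and angle between the x axis of bowl_template and the x axis of holder, either way round below 0.06 rad and angle between the z axis of bowl_template and the z axis of holder, either way round below 0.08 rad and contact force between the fingers and bowl_template above 3 N and linear speed of bowl_template below 0.01 m/s and z of each of cup_template, saucer_template in the frame of rack below 0.015 m); the arm keeps its last pose, push and grip.
It fails at once if the template is rammed on the back-stop with more than 30 N (contact force between bowl_template and back_stop above 30 N).
It fails at once if another template is moved by more than 20 mm (distance of any of cup_template, saucer_template from where it was at the start of the episode above 0.02 m).
It fails at once if a bystander is moved by more than 20 mm (distance of any of jar_peat, stoneware_bowl, jar_fern, jar_plum, scissors from where it was at the start of the episode above 0.02 m).
It also fails if it takes over 48 s, if anything falls off the work surface, if the arm or the gripper's body presses on something with over 40 N, if the wrist force passes 120 N, or if a joint passes its speed limit or range.

## Robot

A 6-joint arm with a two-finger parallel gripper is mounted at the origin on a cart in front of the work surface, level with it; the furniture and walls round the work are solid. World frame = base frame: x ahead of the robot, y to its left, z up, the work surface at z = 0. Lengths are in mm, angles in rad, forces in N, time in s.
With the tool pointing down it reaches from about 400 to 925 mm from the base axis. Payload 12.5 kg.
Tool frame: the origin (TCP) lies midway between the tips of the shut fingers; the grasp point (between the pads) lies 19 mm behind it; z points along the fingers, y is the line along which they close (so a half turn about z gives the same grasp; the last joint's range is limited). The gripper opens to 95 mm and grips with 3 to 60 N. Pads are 20 mm wide; open, the fingers measure 119 mm over their backs; the gripper's body (75 mm by 180 mm) begins 59 mm behind the grasp point.
Start: joints at [-1.399, 0.491, 1.559, -0, 1.092, -0.106], TCP at [171.423, -601.05, 214.661] pointing down, gripper open.
Joint ranges: [-3.1, 3.1], [-0.84, 2.19], [0.05, 2.79], [-1.13, 4.28], [0.06, 2.93], [-2.69, 2.69]. Speed limits (rad/s): [2.22, 2.22, 2.79, 3.14, 3.14, 3.14].

## Interface

Orientations are given as [roll, pitch, yaw] about the fixed x, y, z axes, in that order (R = Rz(yaw) Ry(pitch) Rx(roll)).
In Python, from workcell import robot gives the robot as it stands.
- The arm moves only by the tool apply_moves, never from a script. Its arguments are lists of equal length, an entry for each row: "slide": the shift along the tool's x, y, z in cm, a list of three; "roll": the turn about the tool's z in degrees; "jaw": the closure, from -1 (fully open) to 1 (shut). A call has 1 to 10 rows; each row shifts and turns the commanded pose from where the row before left it, along the tool's axes as they then stand; what a row does not reach is not made up. A row lasts 1/8 s, in which the tool goes at most 62.5 mm and 10.7 degrees, less where a joint would pass 70% of its speed; a pose out of reach is approached as far as the arm can. A call with a gripper value outside its range is refused whole. The fingers move at their own pace and stop on an object; "force" is the grip in N (left out, the last holds). Time passes only in rows, so rows that do not move let the fingers close. It gives the time, the measured TCP pose, the force, the opening and the grip force at its end, in the units of the state.
- robot.get_state(): the state, without advancing time (a new reading comes with each control period).
- robot.read_camera(name): name is "scene" or "top" or "wrist"; returns a dict with "pixels" (400x640x3 uint8, red, green, blue), "fx", "fy", "cx", "cy" (pixels), "rvec" (rotation vector, rad) and "tvec" (3), from world to camera coordinates, as OpenCV has them. Camera axes: x right, y down, z forward; pixel columns grow to the right and rows downward; lengths in mm; the calibration is good to about 2 mm. The wrist camera is an equidistant fisheye: a pixel r from the principal point sees the ray r / f radians off the axis. A picture is of the moment at which its call begins. There is no depth.
- robot.hand_in(): hands the job in; it is judged then, once.
The state is a dict: "time_s": time; "joint_pos": joint angles; "qvel": joint speeds; "joint_torque": joint torques, N m; "tool_pos": TCP position; "tool_rot": TCP orientation; "wrist_force": force on the tool from outside, world axes, zero at the start; "moment": the same for the moment, N m; "grip_width": opening from 0.0 (shut) to 1.0 (fully open); "grasp_force": force on a finger pad.
Only numpy, scipy, OpenCV 4.12 (cv2) and the standard library are available. Lean on these libraries where they do the work, as an engineer would, in place of code of your own. Each camera call takes 0.05 s, during which the arm holds its last target. There are 200 camera calls.

## Working session

There is one attempt and no reset: what is moved stays moved. The work goes in short steps, Python scripts to look and compute and a tool call to move; the robot and the scene stay as the last step left them, time stands still between calls to the robot, and variables do not carry over. Pictures are saved under pics/ and viewed, at most 10 in all, crops included, and the job is handed in when it is done.

Besides the shell and the picture viewer there is one more tool, called by a JSON object that holds its "fn" and its "kwargs", one argument or row to a line. apply_moves: Moves the arm, as the interface text tells. Its arguments: {"type":"object","properties":{"slide":{"type":"array"},"roll":{"type":"array"},"jaw":{"type":"array"},"force":{"type":"number"}},"required":["slide","roll","jaw"]}

```bash
mkdir -p pics
cat > h.py <<'E'
from workcell import robot
import cv2, numpy as np
def shot(name,fn):
    c=robot.read_camera(name); cv2.imwrite(fn,c["pixels"][:,:,::-1]); np.savez(fn+".npz",**{k:np.array(v) for k,v in c.items()}); return c
def load(fn): return dict(np.load(fn+".npz"))
def proj(c,P):
    P=np.array(P,float).reshape(-1,3)
    K=np.array([[c["fx"],0,c["cx"]],[0,c["fy"],c["cy"]],[0,0,1]],float)
    return cv2.projectPoints(P,np.array(c["rvec"],float),np.array(c["tvec"],float),K,None)[0].reshape(-1,2)
def unproj(c,uv,z):
    R=cv2.Rodrigues(np.array(c["rvec"],float))[0]; t=np.array(c["tvec"],float).ravel()
    o=-R.T@t; out=[]
    for u,v in np.array(uv,float).reshape(-1,2):
        d=R.T@np.array([(u-c["cx"])/c["fx"],(v-c["cy"])/c["fy"],1]); out.append(o+d*(z-o[2])/d[2])
    return np.array(out)
E
python3 - <<'E'
from h import *
for n in("scene","top"):
    c=shot(n,f"pics/{n}0.png"); R=cv2.Rodrigues(np.array(c["rvec"]))[0]; print(n,c["fx"],c["cx"],c["cy"],-R.T@np.array(c["tvec"]).ravel())
print(robot.get_state())
E
```

```text
scene 481.7010281401216 328.5585185780987 194.97490091880337 [-412.89770399  673.6032348   683.10109182]
top 449.30812734368607 318.19450259179723 197.26862320953728 [ 427.10519083   46.99613067 1343.38695306]
{'time_s': 0.1, 'joint_pos': array([-1.39860556e+00,  4.91467303e-01,  1.55937809e+00,  2.65631521e-06,
        1.09168238e+00, -1.05570585e-01]), 'qvel': array([ 0.00051599, -0.00022168, -0.00066731, -0.00037959,  0.00144129,
        0.00037083]), 'joint_torque': array([ 4.27622654e-03, -6.13619184e+01, -2.58607024e+01,  6.94224704e-02,
        4.70058003e-02, -6.90639763e-05]), 'tool_pos': array([ 171.38195574, -600.82992469,  214.14363397]), 'tool_rot': array([-3.14066298e+00, -1.00881348e-04,  2.77760081e-01]), 'wrist_force': array([ 0.58003082,  0.07560172, -0.55408716]), 'moment': array([-0.0089552 ,  0.04819413, -0.01525065]), 'grasp_force': 0.0, 'grip_width': 0.9996846661696166}
```

View pics/scene0.png

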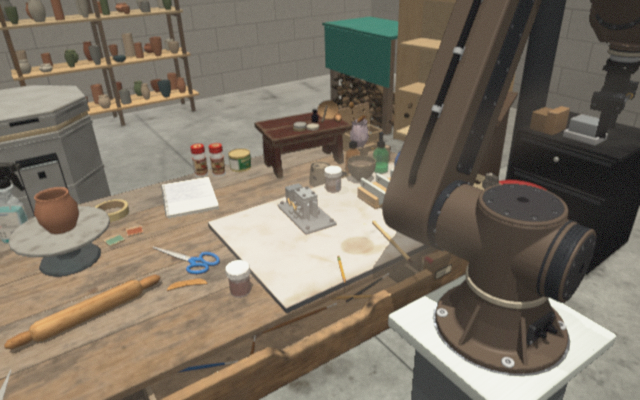

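View pics/top0.png

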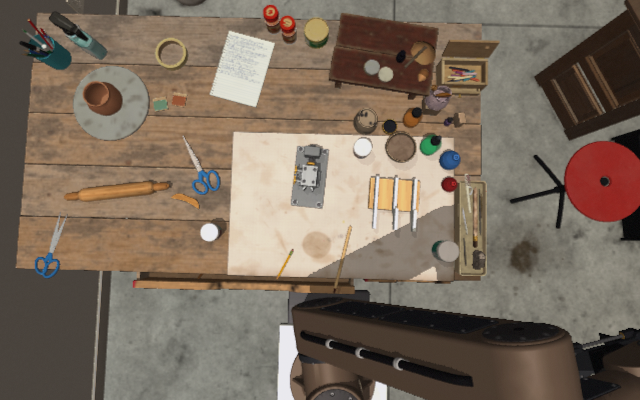

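The scene picture shows the holder at about (305,208), with the arm hiding the rack. The top picture shows the rack at (395,195) with template tails pointing down the image, and the holder at (310,175). I'll enlarge the top view.

Run:
```python
from h import *
im=cv2.imread("pics/top0.png")[125:245,280:440]
cv2.imwrite("pics/crop1.png",cv2.resize(im,None,fx=5,fy=5,interpolation=cv2.INTER_CUBIC))
```

```text
(no output)
```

View pics/crop1.png

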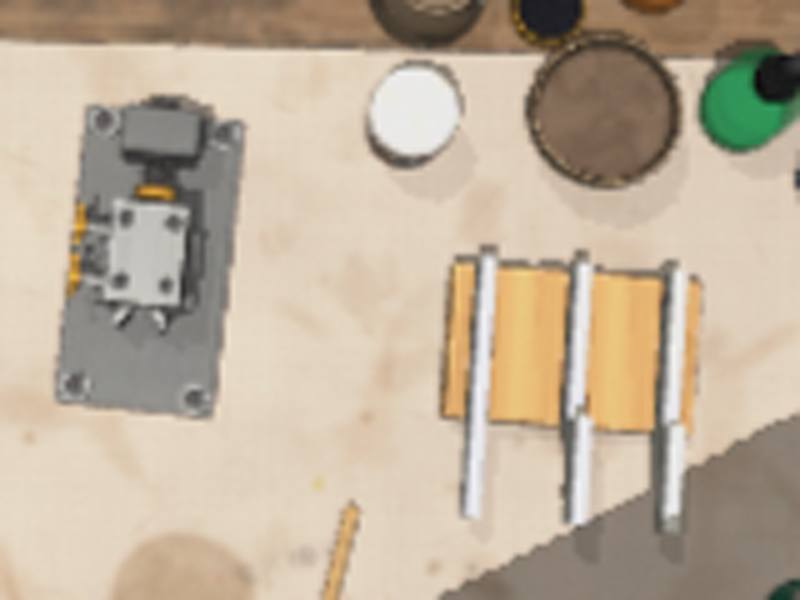

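Run:
```python
from h import *
c=load("pics/top0.png")
f=lambda p:np.array(p)/5+np.array([280,125])-0.4
def rect(p,z):
    w=unproj(c,f(p),z)[:,:2]; print(w.round(1).tolist(),w.mean(0).round(1)); 
    a=(w[0]+w[1]-w[2]-w[3])/2; b=(w[0]+w[3]-w[1]-w[2])/2
    print("len",np.hypot(*a),"wid",np.hypot(*b),"yaw",np.arctan2(a[1],a[0]),np.arctan2(-b[0],b[1]))
    return w
rect([(88,105),(243,122),(213,415),(57,402)],10)
rect([(453,256),(702,280),(692,433),(442,415)],34)
print("tips @z58/75/92 left,mid,right"); 
for z in (58,75,92): print(z,unproj(c,f([(472,517),(577,523),(671,531)]),z)[:,:2].round(1).tolist())
print("noses z58",unproj(c,f([(489,248),(582,254),(673,264)]),58)[:,:2].round(1).tolist())
```

```text
[[680.8, 121.4], [673.0, 28.1], [496.6, 41.4], [501.8, 134.3]] [588.   81.3]
len 178.20467014272532 wid 93.3377553558356 yaw -0.07373152603377475 -0.07003548936196832
[[592.4, -96.7], [582.2, -242.7], [492.4, -237.8], [498.9, -92.0]] [ 541.5 -167.3]
len 91.78047112567721 wid 146.11937925219365 yaw -0.052179152451443125 -0.05748754595730127
tips @z58/75/92 left,mid,right
58 [[439.8, -107.7], [438.0, -167.6], [434.9, -221.2]]
75 [[439.6, -105.6], [437.9, -164.7], [434.8, -217.6]]
92 [[439.5, -103.6], [437.7, -161.9], [434.7, -214.1]]
noses z58 [[594.6, -114.7], [592.5, -168.2], [588.1, -220.6]]
```

{"fn": "apply_moves", "kwargs": {
  "slide": [
    [4.1,-3.1,0],
    [4.1,-3.1,0],
    [4.1,-3.1,0],
    [4.1,-3.1,0],
    [4.1,-3.1,0],
    [4.1,-3.1,0],
    [4.1,-3.1,0],
    [4.1,-3.1,0],
    [4.1,-3.1,0],
    [4.1,-3.1,0]
  ],
  "roll": [0,0,0,0,0,0,0,0,0,0],
  "jaw": [-1,-1,-1,-1,-1,-1,-1,-1,-1,-1]
}}

```text
time_s: 1.35
tool_pos: [481.5, -189.0, 214.5]
tool_rot: [-3.142, 0.0, 0.278]
wrist_force: [0.5, -1.2, -0.3]
grip_width: 0.999
grasp_force: 0.0
```

{"fn": "apply_moves", "kwargs": {
  "slide": [
    [0,0,0],
    [0,0,0],
    [0,0,0],
    [0,0,0]
  ],
  "roll": [9.5,9.6,0,0],
  "jaw": [-1,-1,-1,-1]
}}

```text
time_s: 1.85
tool_pos: [480.6, -190.6, 214.5]
tool_rot: [-3.142, 0.0, -0.052]
wrist_force: [-0.2, -0.4, 0.1]
grip_width: 0.998
grasp_force: 0.0
```

Run:
```python
from h import *
s=robot.get_state(); print(s["time_s"],s["tool_pos"],s["tool_rot"])
c=shot("wrist","pics/w1.png"); R=cv2.Rodrigues(np.array(c["rvec"]))[0]; print(c["fx"],c["cx"],c["cy"],-R.T@np.array(c["tvec"]).ravel(),R)
```

```text
1.85 [ 480.57588908 -190.58431017  214.5229063 ] [-3.14156469e+00  2.15127783e-04 -5.22034807e-02]
309.70691628693146 318.1551091588105 203.74748886117195 [ 558.51156018 -194.72799613  384.10994633] [[-5.25375552e-02 -9.98618937e-01  1.51561236e-04]
 [-9.60496211e-01  5.05734439e-02  2.73659196e-01]
 [-2.73288920e-01  1.42318111e-02 -9.61826711e-01]]
```

View pics/w1.png

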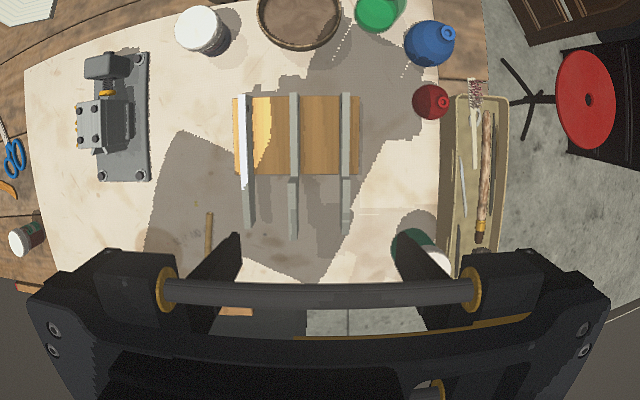

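The wrist view shows the rack at (300,135), the tail ends at (248,225), (295,240) and (346,235), and the holder at (112,115). I'll enlarge both.

Run:
```python
from h import *
im=cv2.imread("pics/w1.png"); a=cv2.resize(im[85:245,225:365],(490,560),interpolation=cv2.INTER_CUBIC)
b=cv2.resize(im[45:190,65:155],(310,499),interpolation=cv2.INTER_CUBIC); b=cv2.copyMakeBorder(b,0,61,0,0,0)
cv2.imwrite("pics/crop2.png",np.hstack([a,b]))
```

```text
(no output)
```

View pics/crop2.png

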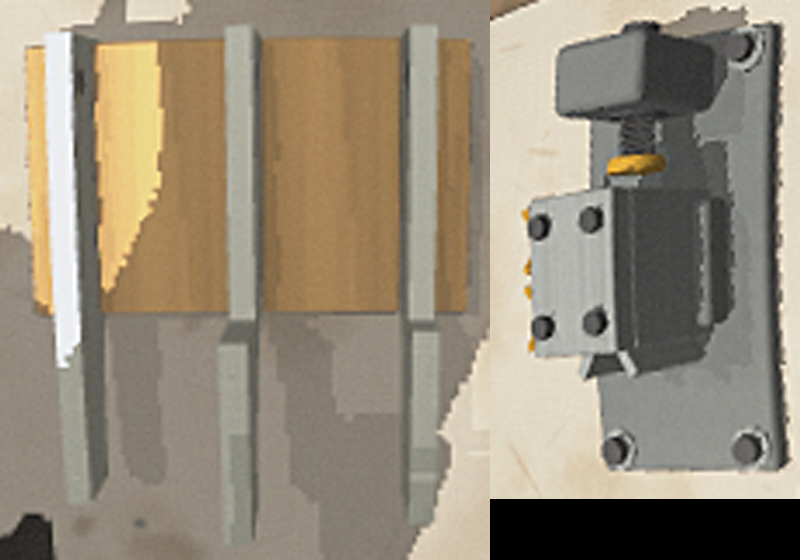

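```bash
cat >> h.py <<'E'
def funproj(c,uv,z):
    R=cv2.Rodrigues(np.array(c["rvec"],float))[0]; t=np.array(c["tvec"],float).ravel(); o=-R.T@t; out=[]
    for u,v in np.array(uv,float).reshape(-1,2):
        a,b=(u-c["cx"])/c["fx"],(v-c["cy"])/c["fy"]; th=np.hypot(a,b)
        d=R.T@np.array([a/th*np.sin(th),b/th*np.sin(th),np.cos(th)]); out.append(o+d*(z-o[2])/d[2])
    return np.array(out)
def fproj(c,P):
    R=cv2.Rodrigues(np.array(c["rvec"],float))[0]; t=np.array(c["tvec"],float).ravel()
    p=np.array(P,float).reshape(-1,3)@R.T+t; r=np.hypot(p[:,0],p[:,1]); th=np.arctan2(r,p[:,2])
    return np.c_[c["cx"]+c["fx"]*th*p[:,0]/r,c["cy"]+c["fy"]*th*p[:,1]/r]
E
python3 - <<'E'
from h import *
c=load("pics/w1.png")
g=lambda p:np.array(p,float)/3.5+np.array([225,85])-.36
q=lambda p:(np.array(p,float)-[490,0])/3.444+np.array([65,45])-.36
pr=lambda n,p,z:print(n,z,funproj(c,p,z)[:,:2].round(1).tolist())
pr("rack",g([(27,46),(468,38),(466,312),(35,312)]),34)
pr("mid tail end L,R",g([(225,545),(252,542)]),92); pr("mid",g([(225,545),(252,542)]),75)
pr("mid tail top front",g([(219,343),(250,343)]),92)
pr("mid shank nose L,R, rear L,R",g([(226,27),(255,27),(231,320),(257,320)]),58)
pr("right tail end",g([(407,524),(435,520)]),75);pr("right tail end",g([(407,524),(435,520)]),92)
pr("right tail front",g([(410,331),(437,331)]),75)
pr("right shank nose L,R rear",g([(409,27),(436,27),(408,320),(436,320)]),58)
pr("bridge TL TR BR BL",q([(530,200),(620,188),(617,355),(533,355)]),81)
pr("base TR BR BL",q([(780,25),(786,468),(603,468)]),10)
c2=load("pics/top0.png"); f=lambda p:np.array(p)/5+np.array([280,125])-0.4
print("top bridge",unproj(c2,f([(114,199),(190,208),(180,305),(105,300)]),81)[:,:2].round(1).tolist())
E
```

```text
rack 34 [[589.5, -98.6], [582.2, -241.0], [492.5, -237.1], [500.8, -93.5]]
mid tail end L,R 92 [[438.2, -158.5], [438.8, -166.5]]
mid 75 [[431.2, -156.4], [431.8, -164.8]]
mid tail top front 92 [[498.3, -161.7], [497.8, -170.2]]
mid shank nose L,R, rear L,R 58 [[587.3, -166.2], [586.7, -174.8], [498.2, -162.0], [497.8, -170.0]]
right tail end 75 [[435.3, -212.8], [436.1, -221.4]]
right tail end 92 [[442.1, -211.8], [442.8, -219.9]]
right tail front 75 [[495.4, -215.6], [495.0, -223.5]]
right shank nose L,R rear 58 [[584.4, -220.3], [584.1, -228.4], [495.4, -216.2], [495.0, -224.8]]
bridge TL TR BR BL 81 [[614.6, 95.1], [609.8, 50.1], [553.6, 58.9], [559.3, 101.4]]
base TR BR BL 10 [[671.7, 22.7], [497.2, 37.5], [505.3, 136.8]]
top bridge [[613.8, 101.0], [609.8, 57.9], [554.5, 62.0], [556.2, 104.4]]
```

The middle template is the bowl one: its step matches the 34 mm height, and its yaw is -0.053. Approaching the grip point at about (478, -164.6).

{"fn": "apply_moves", "kwargs": {
  "slide": [
    [-0.4,-2.6,0],
    [0,0,4],
    [0,0,3],
    [0,0,2],
    [0,0,0],
    [0,0,0]
  ],
  "roll": [0,0,0,0,0,0],
  "jaw": [0.1,0.1,0.1,0.1,0.1,0.1],
  "force": 20
}}

```text
time_s: 2.65
tool_pos: [478.5, -164.6, 125.3]
tool_rot: [3.141, -0.001, -0.055]
wrist_force: [0.1, -0.4, 0.0]
grip_width: 0.463
grasp_force: 0.0
```

Run:
```python
from h import *
s=robot.get_state(); print(s["time_s"],s["tool_pos"],s["tool_rot"],s["grip_width"])
c=shot("wrist","pics/w2.png")
cv2.imwrite("pics/crop3.png",cv2.resize(c["pixels"][:,:,::-1][60:340,180:480],None,fx=2,fy=2,interpolation=cv2.INTER_CUBIC))
```

```text
2.65 [ 478.45023627 -164.59526275  125.34190867] [ 3.14116992e+00 -8.10351241e-04 -5.48889873e-02] 0.4626413528523975
```

View pics/crop3.png

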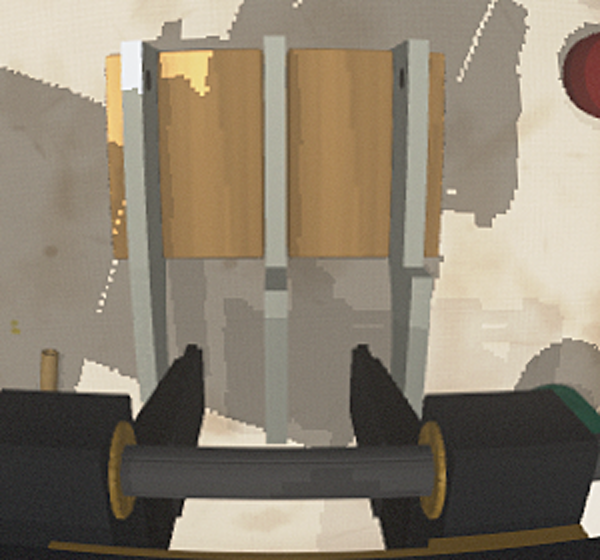

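The fingertips, at crop columns 193 and 361, straddle the bowl template at 277 and are clear of its neighbours. Descending and gripping.

{"fn": "apply_moves", "kwargs": {
  "slide": [
    [0,0,3],
    [0,0,2.6],
    [0,0,1.0],
    [0,0,0],
    [0,0,0],
    [0,0,0]
  ],
  "roll": [0,0,0,0,0,0],
  "jaw": [0.1,0.1,0.1,0.1,1,1],
  "force": 20
}}

```text
time_s: 3.45
tool_pos: [478.5, -164.5, 59.4]
tool_rot: [3.141, -0.001, -0.056]
wrist_force: [-1.1, 0.5, -0.5]
grip_width: 0.295
grasp_force: 0.0
```

{"fn": "apply_moves", "kwargs": {
  "slide": [
    [0,0,0],
    [0,0,0],
    [0,0,0],
    [0,0,0]
  ],
  "roll": [0,0,0,0],
  "jaw": [1,1,1,1],
  "force": 60
}}

```text
time_s: 3.95
tool_pos: [478.2, -164.4, 58.8]
tool_rot: [3.141, -0.0, -0.056]
wrist_force: [-0.5, -0.1, 4.5]
grip_width: 0.078
grasp_force: 60.0
```

{"fn": "apply_moves", "kwargs": {
  "slide": [
    [0,0,-1],
    [0,0,-2],
    [0,0,-2],
    [0,0,-3],
    [0,0,-3],
    [0,0,0]
  ],
  "roll": [0,0,0,0,0,0],
  "jaw": [1,1,1,1,1,1]
}}

```text
time_s: 4.7
tool_pos: [478.8, -164.6, 170.6]
tool_rot: [3.14, -0.003, -0.055]
wrist_force: [0.4, 0.6, -1.0]
grip_width: 0.082
grasp_force: 60.0
```

{"fn": "apply_moves", "kwargs": {
  "slide": [
    [-0.8,-2.5,0],
    [-0.8,-2.5,0],
    [-0.8,-2.5,0],
    [-0.8,-2.5,0],
    [-0.8,-2.5,0],
    [-0.8,-2.5,0],
    [-0.8,-2.5,0],
    [-0.8,-2.5,0],
    [-0.8,-2.7,0],
    [-0.8,-2.7,0]
  ],
  "roll": [0,0,0,0,0,0,0,0,0,0],
  "jaw": [1,1,1,1,1,1,1,1,1,1]
}}

```text
time_s: 5.95
tool_pos: [411.6, 94.5, 167.8]
tool_rot: [3.141, 0.001, -0.056]
wrist_force: [0.1, -0.2, -1.2]
grip_width: 0.08
grasp_force: 60.0
```

{"fn": "apply_moves", "kwargs": {
  "slide": [
    [0,0,0],
    [0,0,0],
    [0,0,0]
  ],
  "roll": [0,0,0],
  "jaw": [1,1,1]
}}

```text
time_s: 6.32
tool_pos: [412.5, 93.1, 168.4]
tool_rot: [3.141, 0.0, -0.056]
wrist_force: [0.4, 0.3, -1.4]
grip_width: 0.081
grasp_force: 60.0
```

Run:
```python
from h import *
s=robot.get_state(); print(s["time_s"],s["tool_pos"],s["tool_rot"],s["grip_width"],s["wrist_force"])
c=shot("wrist","pics/w3.png"); shot("top","pics/top3.png"); shot("scene","pics/scene3.png")
cv2.imwrite("pics/crop4.png",cv2.resize(c["pixels"][:,:,::-1][40:240,230:430],None,fx=3,fy=3,interpolation=cv2.INTER_CUBIC))
```

```text
6.325 [412.45738277  93.14949924 168.35750041] [ 3.14138650e+00  4.00449288e-04 -5.63893920e-02] 0.08133898563751765 [ 0.39878984  0.32011913 -1.35956144]
```

View pics/crop4.png

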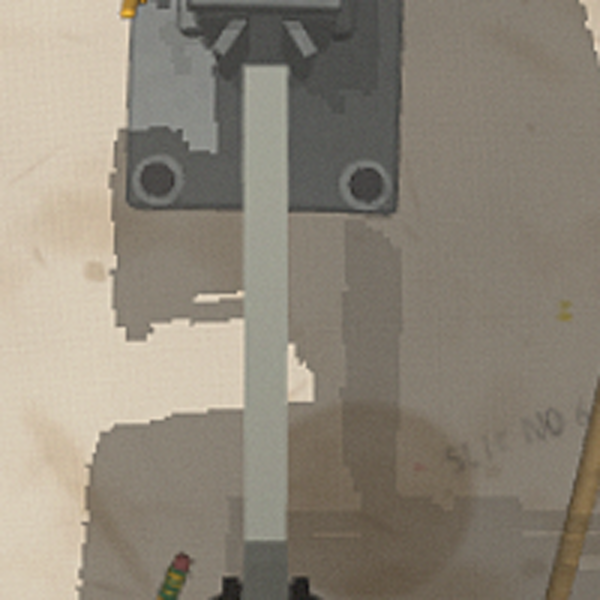

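The template is held straight in the jaws (centre column 265, vertical), in front of the mouth with its lips at (228,38) and (302,38). The bridge is cut off, so I'll crop higher.

Run:
```python
from h import *
im=cv2.imread("pics/w3.png")
cv2.imwrite("pics/crop5.png",cv2.resize(im[0:115,255:385],None,fx=5,fy=5,interpolation=cv2.INTER_CUBIC))
```

```text
(no output)
```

View pics/crop5.png

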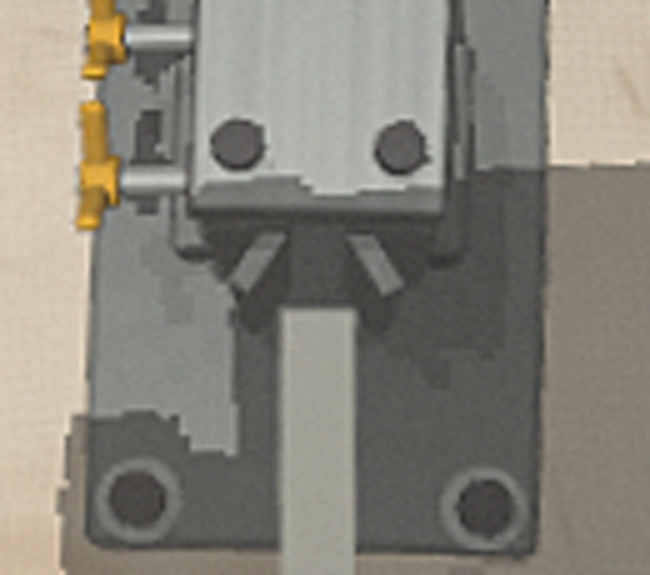

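Run:
```python
from h import *
c=load("pics/w3.png")
g=lambda p:np.array(p,float)/5+np.array([255,0])-.4
pr=lambda n,p,z:(print(n,z,(w:=funproj(c,g(p),z)[:,:2]).round(1).tolist(),w.mean(0).round(1)))
pr("nose",[(280,310),(357,310)],167.6)
pr("tmpl rear",[(244/3*5-125+0,540/3*5+200),(288/3*5-125,540/3*5+200)],167.6)
pr("base front",[(88,545),(535,552)],10)
pr("base sides",[(93,260),(546,260)],10)
pr("base holes",[(138,498),(484,506)],10)
pr("bridge front",[(192,206),(444,210)],79)
pr("bridge far",[(200,5),(447,5)],81)
pr("screws",[(238,145),(401,148)],83)
pr("lips in",[(285,235),(350,237)],64);pr("lips in",[(285,235),(350,237)],58)
pr("lips out",[(236,292),(394,294)],64);pr("lips out",[(236,292),(394,294)],58)
H=lambda x,y,z,yaw=-.072,o=(578,82):[o[0]+x*np.cos(yaw)-y*np.sin(yaw),o[1]+x*np.sin(yaw)+y*np.cos(yaw),z]
print(((fproj(c,[H(-80,48,10),H(-80,-48,10),H(-23,5.5,64),H(-23,-5.5,64),H(-33,10,64),H(-33,-10,64)])+.4-[255,0])*5).round())
```

```text
nose 167.6 [[521.9, 91.0], [521.4, 82.7]] [521.6  86.8]
tmpl rear 167.6 [[432.7, 96.1], [432.2, 87.6]] [432.4  91.9]
base front 10 [[503.6, 136.2], [496.7, 42.6]] [500.2  89.4]
base sides 10 [[565.3, 131.5], [560.0, 36.7]] [562.6  84.1]
base holes 10 [[512.8, 125.0], [506.9, 52.9]] [509.8  88.9]
bridge front 79 [[557.5, 105.6], [554.5, 64.1]] [556.   84.9]
bridge far 81 [[593.9, 102.4], [591.6, 61.3]] [592.8  81.8]
screws 83 [[566.7, 97.3], [564.7, 70.8]] [565.7  84.1]
lips in 64 [[554.8, 90.7], [553.8, 79.4]] [554.3  85. ]
lips in 58 [[556.2, 90.7], [555.2, 79.2]] [555.7  85. ]
lips out 64 [[544.8, 99.8], [542.9, 72.4]] [543.9  86.1]
lips out 58 [[546.0, 100.0], [544.0, 72.0]] [545.  86.]
[[ 91. 554.]
 [548. 561.]
 [294. 231.]
 [357. 232.]
 [267. 285.]
 [382. 286.]]
```

{"fn": "apply_moves", "kwargs": {
  "slide": [
    [0,-0.28,0],
    [0,0,2],
    [0,0,3],
    [0,0,3],
    [0,0,1.5],
    [0,0,0.7],
    [0,0,0],
    [0,0,0]
  ],
  "roll": [1.3,0,0,0,0,0,0,0],
  "jaw": [1,1,1,1,1,1,1,1]
}}

```text
time_s: 7.48
tool_pos: [412.8, 96.6, 67.1]
tool_rot: [-3.142, -0.001, -0.078]
wrist_force: [0.8, 0.9, -1.5]
grip_width: 0.08
grasp_force: 60.0
```

Run:
```python
from h import *
s=robot.get_state(); print(s["time_s"],s["tool_pos"],s["tool_rot"],s["grip_width"],s["wrist_force"],s["moment"])
c=shot("wrist","pics/w4.png")
cv2.imwrite("pics/crop6.png",cv2.resize(c["pixels"][:,:,::-1][0:150,240:400],None,fx=4,fy=4,interpolation=cv2.INTER_CUBIC))
```

```text
7.475 [412.83970202  96.58451012  67.14111583] [-3.14152835e+00 -1.02182397e-03 -7.83885115e-02] 0.07993250343579876 [ 0.77474603  0.91304164 -1.53669475] [ 0.0229639   0.04262957 -0.05770675]
```

View pics/crop6.png

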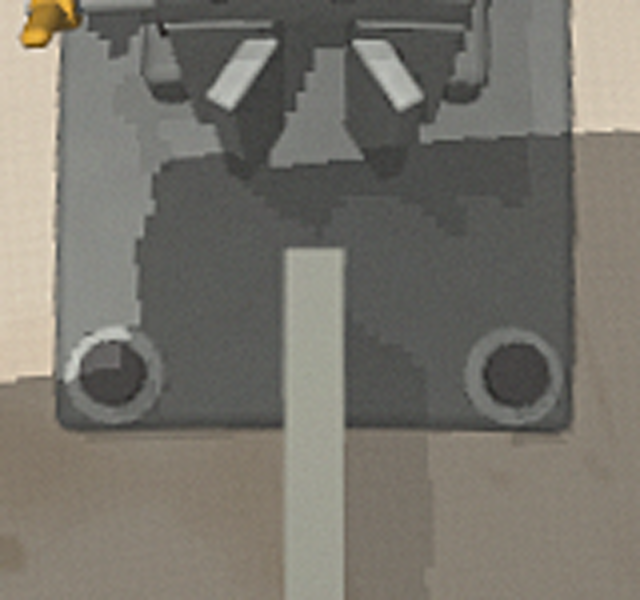

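Lip gap centre 315, template centre 315 and the base front edge level: it's lined up in position and yaw. Lowering to about 1.5 mm over the floor and entering.

{"fn": "apply_moves", "kwargs": {
  "slide": [
    [0,0,0.4],
    [0,0,0.25],
    [1,0,0],
    [1,0,0],
    [0.8,0,0],
    [0.6,0,0],
    [0.6,0,0],
    [0.6,0,0],
    [0,0,0],
    [0,0,0]
  ],
  "roll": [0,0,0,0,0,0,0,0,0,0],
  "jaw": [1,1,1,1,1,1,1,1,1,1]
}}

```text
time_s: 8.78
tool_pos: [458.2, 92.9, 60.1]
tool_rot: [3.141, 0.0, -0.078]
wrist_force: [-1.0, -0.5, -1.2]
grip_width: 0.08
grasp_force: 60.0
```

{"fn": "apply_moves", "kwargs": {
  "slide": [
    [0.6,0,0],
    [0.6,0,0],
    [0.6,0,0],
    [0.6,0,0],
    [0.6,0,0],
    [0.6,0,0],
    [0.5,0,0],
    [0.5,0,0],
    [0,0,0],
    [0,0,0]
  ],
  "roll": [0,0,0,0,0,0,0,0,0,0],
  "jaw": [1,1,1,1,1,1,1,1,1,1]
}}

```text
time_s: 10.02
tool_pos: [504.1, 89.3, 60.1]
tool_rot: [3.141, 0.0, -0.078]
wrist_force: [0.9, -0.3, -1.8]
grip_width: 0.082
grasp_force: 60.0
```

{"fn": "apply_moves", "kwargs": {
  "slide": [
    [0,0,0.05],
    [0,0,0.05],
    [0.2,0,0],
    [0.2,0,0],
    [0.2,0,0],
    [0,0,0],
    [0,0,0]
  ],
  "roll": [0,0,0,0,0,0,0],
  "jaw": [1,1,1,1,1,1,1]
}}

```text
time_s: 10.9
tool_pos: [510.2, 88.8, 59.1]
tool_rot: [3.141, 0.0, -0.078]
wrist_force: [-0.1, 0.4, -1.5]
grip_width: 0.082
grasp_force: 60.0
```

{"fn": "apply_moves", "kwargs": {
  "slide": [
    [0.15,0,0],
    [0.15,0,0],
    [0,0,0],
    [0,0,0]
  ],
  "roll": [0,0,0,0],
  "jaw": [1,1,1,1]
}}

```text
time_s: 11.4
tool_pos: [512.7, 88.6, 59.0]
tool_rot: [3.141, 0.001, -0.078]
wrist_force: [-4.0, 0.4, 1.2]
grip_width: 0.08
grasp_force: 60.0
```

{"fn": "apply_moves", "kwargs": {
  "slide": [
    [0.15,0,0],
    [0.15,0,0],
    [0,0,0],
    [0,0,0]
  ],
  "roll": [0,0,0,0],
  "jaw": [1,1,1,1]
}}

```text
time_s: 11.9
tool_pos: [515.6, 88.4, 59.0]
tool_rot: [3.141, 0.001, -0.078]
wrist_force: [-5.5, 0.2, 2.2]
grip_width: 0.081
grasp_force: 60.0
```

{"fn": "apply_moves", "kwargs": {
  "slide": [
    [0.15,0,0],
    [0.15,0,0],
    [0.1,0,0],
    [0,0,0],
    [0,0,0],
    [0,0,0]
  ],
  "roll": [0,0,0,0,0,0],
  "jaw": [1,1,1,1,1,1]
}}

```text
time_s: 12.65
tool_pos: [519.1, 88.1, 59.1]
tool_rot: [3.141, 0.002, -0.078]
wrist_force: [-9.0, 1.4, 4.1]
grip_width: 0.082
grasp_force: 60.0
```

Run:
```python
from h import *
for i in range(8):
    c=robot.read_camera("wrist"); s=robot.get_state(); print(s["tool_pos"].round(2),s["wrist_force"].round(1),s["moment"].round(2))
cv2.imwrite("pics/w5.png",cv2.resize(c["pixels"][:,:,::-1][0:150,220:420],None,fx=4,fy=4,interpolation=cv2.INTER_CUBIC))
```

```text
[519.06  88.12  59.06] [-8.6  0.9  5.3] [0.17 1.42 0.02]
[519.05  88.11  59.04] [-8.8  1.2  4.9] [0.18 1.37 0.02]
[519.09  88.13  59.05] [-10.2   1.    4.7] [ 0.15  1.37 -0.04]
[519.08  88.13  59.07] [-9.   0.8  3.6] [0.2  1.4  0.03]
[519.07  88.14  59.07] [-9.1  0.9  4.4] [ 0.15  1.35 -0.  ]
[519.08  88.12  59.07] [-9.   0.5  4.3] [0.12 1.44 0.02]
[519.1   88.13  59.08] [-9.3  0.1  4.7] [0.13 1.4  0.02]
[519.08  88.13  59.06] [-8.8  0.4  5.5] [0.15 1.45 0.04]
```

View pics/w5.png

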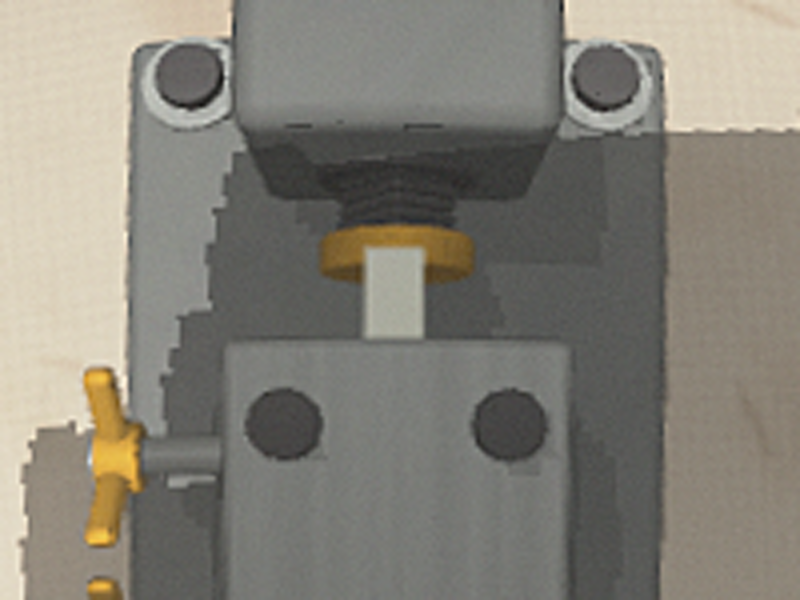

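The nose sits centred on the brass disc, the disc is pushed in, and the template lies parallel to the slot. The wrist reads 9 N, part of it floor friction, so I'll push 1 mm more.

{"fn": "apply_moves", "kwargs": {
  "slide": [
    [0.1,0,0],
    [0,0,0],
    [0,0,0],
    [0,0,0],
    [0,0,0]
  ],
  "roll": [0,0,0,0,0],
  "jaw": [1,1,1,1,1]
}}

```text
time_s: 13.68
tool_pos: [520.0, 88.1, 59.1]
tool_rot: [3.141, 0.003, -0.078]
wrist_force: [-9.0, 1.3, 4.8]
grip_width: 0.083
grasp_force: 60.0
```

Run:
```python
from h import *
for i in range(4):
    robot.read_camera("wrist"); s=robot.get_state(); print(s["tool_pos"].round(2),s["wrist_force"].round(1))
print(robot.hand_in())
```

```text
[519.92  88.07  59.08] [-10.3   0.8   4.7]
[519.94  88.06  59.06] [-9.3  1.2  5.5]
[519.95  88.08  59.07] [-9.3  0.5  5.5]
[519.94  88.07  59.05] [-10.2   1.1   4.7]
the job is handed in; nothing more can be done
None
```

The bowl template is in the holder slot, on the floor and in line with it, held against the back-stop with about 10 N at the wrist (floor friction takes a little of that), and the job is handed in; no verdict was returned.

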